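# Prop open the lid of a network cabinet

### The job

Open the white network cabinet on the desk by the handle of its lid, then swing the lid's prop rod down and set its foot fully home in the hole of the keeper plate inside, so that the rod carries the lid. Do not let the lid fall or slam, feel for the hole lightly instead of forcing the rod against the plate, and leave the things lying around where they are.

Things in the scene. Friction and masses are not known exactly. Their poses are not given: they have to be found in the camera images.
- cabinet: White steel network cabinet lying on its back on the desk, fixed: shell 220 x 300 mm, 65 mm high, and a lid 35 mm deep above it. Origin: centre of its underside. Its x axis points level from the handle side to the hinge side, its y axis runs along the hinge, z up. The hinge axis is at x = +110 mm, z = 65 mm. Inside, the keeper plate lies on a rail along x at y = -85 mm.
- lid (a joint): Angle of the lid (rad): 0 shut, grows as it opens, 1.70 at its stop. The lid weighs 0.6 to 0.9 kg; its balance point is at about 1.34: let go well below it falls shut, let go above it leans back on its stop by itself. Correctly propped it stands at about 0.9 to 1.25.
- lid_handle (a point): Middle of the dark steel bar handle on the lid's front: round bar 10 mm thick, 100 mm long, parallel to the hinge, its centre line 44 mm in front of the lid's face; 268 mm from the hinge axis along the lid and 16 mm above it when shut.
- lid_hinge (a point): Middle of the hinge axis.
- rod: Prop rod, 8 mm thick, on a stiff pivot (0.07 N m) in the lid. Origin: the pivot, 70 mm from the hinge axis along the lid, 7 mm from it towards the lid's top, 25 mm under the lid's inner face, at cabinet y = -85 mm. It runs 130 mm along its own -x axis to a bend; stowed (parallel to the lid, up to 0.03 rad off) the bend is at the handle end.
- rod_grip (a point): Centre of the rod's red swivel grip, 108 mm from the pivot: a knob 20 mm across and 36 mm long that crosses the rod and turns freely on it about an axis parallel to the hinge. Pinched by its two flat ends (fingers closing along the cabinet's y), it lets the rod turn while the hand does not.
- rod_foot (a point): Tip of the rod's foot. The rod swings about its y axis away from the lid, inwards and down, by up to 2.6 rad. Beyond its bend the last 18 mm (the foot) are turned 52 degrees further that way, so they point straight down when propped: a 7 mm pin with a flat, rubber-capped end, and a 16 mm wide collar 14 mm above the tip that stops on the plate.
- keeper_rear (a point): Where the keeper plate's hole would be with the plate set fully back: a point on its upper face, 45 mm above the desk. The dark plate (110 x 24 x 4 mm) has one round 10 mm hole right through, free below, for the foot. The plate is clamped anywhere along its slots: the hole is 0 to 30 mm from this point towards the handle side (cabinet -x), exactly on it in y, so it must be felt or seen.
- router: White wireless router, 130 x 210 mm, four upright antennas; loose bystander. Origin: centre of its underside.
- cup: White paper cup, 72 mm wide, 92 mm high; loose bystander. Origin: centre of its underside.
- switch: Black five-port network switch, 75 x 125 x 26 mm; loose bystander. Origin: centre of its underside.
- phone: Black phone lying flat, 148 x 72 x 9 mm; loose bystander. Origin: centre of its underside.
- notebook: Notebook with teal cover, 210 x 154 x 14 mm; loose bystander. Origin: centre of its underside.
- screw_tray: Blue tray of screws, 90 x 120 x 22 mm, near the cabinet's handle side; loose bystander. Origin: centre of its underside.
- screwdriver: Screwdriver lying along the cabinet's end, 170 mm long; loose bystander. Origin: its middle.

How it is judged:
On the way:
1. the lid is lifted open (value of joint lid above 0.8 rad), for 0.2 s.
At the end, for the whole second after the job is handed in: The rod's foot is through the keeper plate's hole, its tip at least 9 mm below the plate's upper face; the lid stands still between 0.80 and 1.35 rad with its weight on the rod (over 0.2 N between rod and plate) (z of rod_foot in the frame of cabinet below 0.036 m and value of joint lid between 0.8 and 1.35 rad and velocity of joint lid between -0.05 and 0.05 rad/s and contact force between rod and cabinet above 0.2 N); the robot touches nothing.
It fails at once if the lid falls or is flung (turns faster than 2.5 rad/s) (velocity of joint lid above 2.5 rad/s or velocity of joint lid below -2.5 rad/s).
It fails at once if the rod is forced against the plate or cabinet (more than 20 N) (contact force between rod and cabinet above 20 N).
It fails at once if a thing lying around is moved by more than 30 mm (distance of any of router, cup, switch, phone, notebook, screw_tray, screwdriver from where it was at the start of the episode above 0.03 m).
It also fails if it takes over 72 s, if anything falls off the work surface, if the arm or the gripper's body presses on something with over 40 N, if the wrist force passes 120 N, or if a joint passes its speed limit or range.

### The arm

A 6-joint arm with a two-finger parallel gripper is mounted at the origin on the work surface. World frame = base frame: x ahead of the robot, y to its left, z up, the work surface at z = 0. Lengths are in m, angles in rad, forces in N, time in s.
With the tool pointing down it reaches from about 0.35 to 0.775 m from the base axis. Payload 7.3 kg.
Tool frame: the origin (TCP) lies at the very end of the fingers, on their centre line; the grasp point (between the pads) lies 19 mm behind it; z points along the fingers, y is the line along which they close (so a half turn about z gives the same grasp; the last joint's range is limited). The gripper opens to 92 mm and grips with 3 to 60 N. Pads are 19 mm wide; open, the fingers measure 130 mm over their backs; the gripper's body (75 mm by 190 mm) begins 47 mm behind the grasp point.
Start: joints at [-1.314, 0.342, 1.524, -0, 1.275, -0.146], TCP at [0.206, -0.483, 0.227] pointing down, gripper open.
Joint ranges: [-2.53, 2.53], [-0.77, 2.02], [0.04, 2.7], [-1, 4.14], [0.28, 2.66], [-3.11, 3.11]. Speed limits (rad/s): [2.57, 2.57, 3.14, 3.14, 3.14, 3.14].

### API

Orientations are given as [roll, pitch, yaw] about the fixed x, y, z axes, in that order (R = Rz(yaw) Ry(pitch) Rx(roll)).
In Python, from plant import r gives the robot as it stands.
- The arm moves only by the shell command python3 -m inch 'ROWS'. ROWS is JSON, one flat list of numbers, 7 for each row, row after row: the shift along the world's x, y, z in mm, then the turn, a rotation vector about the world's x, y, z in rad, then the finger opening in mm, from 0 to 91.8. In form: [tx, ty, tz, wx, wy, wz, hand, tx, ty, tz, wx, wy, wz, hand, ...]. A call has exactly 5 rows; each row is the pose to reach, as a shift and turn from the pose commanded when the call began; what a row does not reach only later rows make up. A row lasts 1/10 s, in which the tool goes at most 50 mm and 8.59 degrees, less where a joint would pass 70% of its speed; a pose out of reach is approached as far as the arm can. A call with a gripper value outside its range is refused whole. The fingers move at their own pace and stop on an object; the grip force is fixed at half the most. Time passes only in rows, so rows that repeat a pose let the fingers close, or fill a call up. It gives the time, the measured TCP pose, the force, the opening and the grip force at its end, in the units of the state.
- r.read_state(): the state, without advancing time (a new reading comes with each control period).
- r.snapshot(name): name is "scene" or "top"; returns (picture, depth): 480x640x3 uint8, red, green, blue; 480x640 float32, m along the optical axis (not along the pixel's ray), 0 where there is no reading.
- r.get_calibration(name): a dict with "vertical_fov" (degrees; the focal length in pixels is half the picture's height over the tangent of half this angle, whatever the lens; pixels are square), "cx", "cy" (the principal point, pixels), "rvec" (rotation vector, rad) and "tvec" (3), from world to camera coordinates, as OpenCV has them. Camera axes: x right, y down, z forward; pixel columns grow to the right and rows downward; lengths in m; the calibration is good to about 2 mm. A picture is of the moment at which its call begins. get_calibration takes no time and is no camera call.
- r.job_done(): hands the job in; it is judged then, once.
Trained networks look in the newest picture that a camera, given by its name, has taken for a name from the list of things; names that differ only in an ending like _2 or _b are one class to them, and where a whole thing is asked for, a point or a joint stands for the part that bears it (a point fixed in the world has none). Each returns a list of dicts, best first, with "conf" (0 to 1); they miss things now and then, are a little off and sometimes report something else, mostly with a low value. They report only what shows in the picture. A call takes as long as a camera call.
- r.regions_of(camera, query): "mask" (480x640 bool, what is visible of it) and "rect" ([centre column, centre row, width, height] as shares, 0 to 1, of the picture: columns of its width, rows of its height, round what is visible of it).
- r.pinpoint(camera, query): "location" ([row, column] as shares, 0 to 1, of the picture: columns of its width, rows of its height: a listed point, or the origin of a listed thing).
The state is a dict: "time": time; "joint_positions": joint angles; "joint_velocities": joint speeds; "tau": joint torques, N m; "ee_pos": TCP position; "orientation": TCP orientation; "wrist_force": force on the tool from outside, world axes, zero at the start; "ft_torque": the same for the moment, N m; "opening": opening from 0.0 (shut) to 1.0 (fully open); "gripper_force": force on a finger pad.
Only numpy, scipy, OpenCV 4.12 (cv2) and the standard library are available. Lean on these libraries where they do the work, as an engineer would, in place of code of your own. Each camera call takes 0.05 s, during which the arm holds its last target. There are 200 camera calls.

## Working session

There is one attempt and no reset: what is moved stays moved. The work goes in short steps, Python scripts to look and compute and a shell command to move; the robot and the scene stay as the last step left them, time stands still between calls to the robot, and variables do not carry over. Pictures are saved under pics/ and viewed, at most 10 in all, crops included, and the job is handed in when it is done.

```bash
ls; mkdir -p pics; cat > h.py <<'E'
import numpy as np, cv2
from plant import r
from scipy.spatial.transform import Rotation as R
def cal(c):
    k=r.get_calibration(c); f=240/np.tan(np.radians(k["vertical_fov"])/2)
    return f,k["cx"],k["cy"],R.from_rotvec(np.ravel(k["rvec"])).as_matrix(),np.ravel(k["tvec"])
def back(c,u,v,d):
    f,cx,cy,M,t=cal(c); p=np.stack([(u-cx)/f*d,(v-cy)/f*d,d*np.ones_like(u*1.)],-1)
    return (p-t)@M
def backz(c,u,v,z):
    f,cx,cy,M,t=cal(c); o=-t@M; q=np.array([(u-cx)/f,(v-cy)/f,1.])@M
    return o+q*(z-o[2])/q[2]
def proj(c,P):
    f,cx,cy,M,t=cal(c); p=M@np.asarray(P)+t; return f*p[0]/p[2]+cx,f*p[1]/p[2]+cy,p[2]
def save(n,im): cv2.imwrite("pics/"+n+".png",im[...,::-1])
E
python3 - <<'E'
from h import *
for c in("top","scene"):
    im,d=r.snapshot(c); save(c+"0",im); np.save(c+"0.npy",d)
    print(c,r.get_calibration(c))
    for q in("cabinet","lid_handle","lid_hinge"):
        for o in r.pinpoint(c,q)[:2]: print(c,q,o["conf"],np.array(o["location"])*[480,640])
s=r.read_state(); print(s)
E
```

```text
pics
top {'vertical_fov': 43.94818760613452, 'cx': 312.51675930310245, 'cy': 241.34705341374226, 'rvec': array([ 2.13753361, -2.11946412,  0.22987535]), 'tvec': array([-0.03487445,  0.573347  ,  1.52555759])}
top cabinet 0.89 [252.72  330.624]
top cabinet 0.75 [251.424 473.792]
top lid_handle 0.62 [274.992 386.304]
top lid_hinge 0.93 [224.208 291.776]
scene {'vertical_fov': 55.09176682425064, 'cx': 320.4678996295602, 'cy': 243.80252043440134, 'rvec': array([ 0.64757086,  2.48041549, -1.32322727]), 'tvec': array([ 0.48468908, -0.07560032,  1.36218559])}
scene cabinet 0.63 [256.512 304.128]
scene lid_handle 0.67 [199.92  307.328]
scene lid_hinge 0.64 [258.192 300.416]
{'time': 0.4, 'joint_positions': array([-1.31398334e+00,  3.42133561e-01,  1.52423722e+00, -1.08065666e-05,
        1.27539580e+00, -1.45983411e-01]), 'joint_velocities': array([-0.00024337, -0.00143787, -0.00114604, -0.00133558,  0.00021339,
        0.00049855]), 'tau': array([-5.90927939e-04, -4.30716205e+01, -2.44195765e+01,  7.17928377e-02,
        5.01702726e-02, -3.96166479e-05]), 'ee_pos': array([ 0.2058102 , -0.48292963,  0.22662316]), 'orientation': array([-3.14141907e+00, -1.50722703e-05,  4.02799547e-01]), 'wrist_force': array([-0.77002641, -0.26741267,  0.47505345]), 'ft_torque': array([ 0.03836922, -0.06545219, -0.03148357]), 'gripper_force': 0.0, 'opening': 0.9978937075265529}
```

View pics/top0.png

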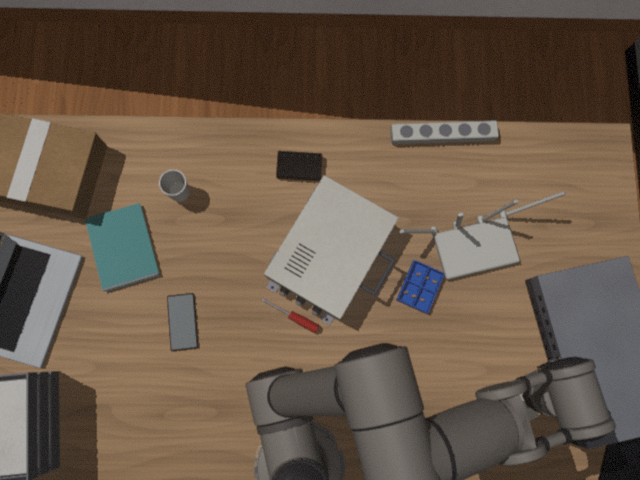

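View pics/scene0.png

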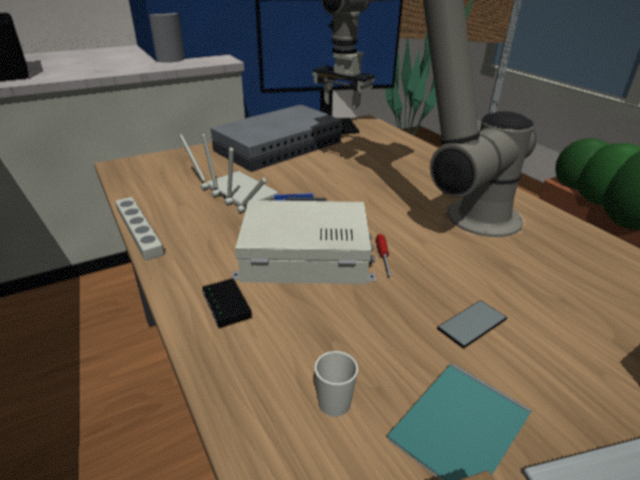

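Top view: the lid corners are at about (323,178), (397,218), (340,318) and (266,271). The handle is at about (383,275) on the right, the blue tray at (422,287), and the hinge edge is on the left. I'll fit the pose from depth next.

```bash
python3 - <<'E'
from h import *
d=np.load("top0.npy"); im=cv2.imread("pics/top0.png")
v,u=np.mgrid[:480,:640]; P=back("top",u,v,d)
def inr(u0,u1,v0,v1): return (u>u0)&(u<u1)&(v>v0)&(v<v1)
m=inr(255,405,170,325)&(d>0)&(P[...,2]>0.085)&(P[...,2]<0.115)
m=cv2.morphologyEx(m.astype(np.uint8),cv2.MORPH_OPEN,np.ones((5,5)))>0
Q=P[m]; print("desk z",np.median(P[300:310,215:230,2]),"lid z",np.median(Q[:,2]),m.sum())
rc=cv2.minAreaRect((Q[:,:2]*1000).astype(np.float32)); print(rc); print(cv2.boxPoints(rc))
# handle dark pixels
for box in [(365,400,250,300)]:
    mm=inr(*box)&(P[...,2]>0.05)&(P[...,2]<.12)&(im.sum(2)<250)
    H=P[mm]; print(mm.sum(),np.median(H,0),cv2.minAreaRect((H[:,:2]*1000).astype(np.float32)))
t=inr(395,450,258,318)&(im[...,0]>im[...,2]+60)
T=P[t]; print("tray",np.percentile(T,[2,50,98],axis=0),cv2.minAreaRect((T[:,:2]*1000).astype(np.float32)))
t=inr(398,445,222,240)&(P[...,2]>0.03); T=P[t]; print("antenna",np.percentile(T,[2,50,98],axis=0))
t=inr(430,570,190,260)&(P[...,2]>0.03); T=P[t]; print("router",np.percentile(T,[2,50,98],axis=0))
E
```

```text
desk z 0.00024140355223159225 lid z 0.10018237370509481 10092
((555.4158325195312, -78.54035949707031), (229.5321807861328, 307.45458984375), 59.934898376464844)
[[ 364.87558 -100.85057]
 [ 630.96423 -254.88031]
 [ 745.95605  -56.23015]
 [ 479.86743   97.79959]]
247 [ 0.48344381 -0.21217917  0.08471234] ((483.3636169433594, -204.5716552734375), (45.67512893676758, 113.73517608642578), 68.52729034423828)
tray [[ 0.3998833  -0.37686353 -0.00375663]
 [ 0.45837466 -0.32771428  0.00479215]
 [ 0.51770966 -0.27210054  0.02648886]] ((363.2403259277344, -207.28469848632812), (124.72052001953125, 441.7549133300781), 40.32880401611328)
antenna [[ 0.58008406 -0.38086765  0.03101282]
 [ 0.59498476 -0.303136    0.09998441]
 [ 0.61143096 -0.24789264  0.15664521]]
router [[ 2.67834289e-01 -6.60848869e-01  3.01349064e-02]
 [ 6.20033971e-01 -5.10323753e-01  4.73627395e-02]
 [ 6.86245113e-01  1.45757610e-03  1.60795885e+00]]
```

```bash
python3 - <<'E'
from h import *
d=np.load("top0.npy"); im=cv2.imread("pics/top0.png")
v,u=np.mgrid[:480,:640]; P=back("top",u,v,d)
for c in("top","scene"):
    f,cx,cy,M,t=cal(c); print(c,"cam at",-t@M,"f",f)
for z0,z1 in((.095,.105),(.09,.11)):
    m=(u>255)&(u<405)&(v>170)&(v<325)&(P[...,2]>z0)&(P[...,2]<z1)
    m=cv2.morphologyEx(m.astype(np.uint8),cv2.MORPH_OPEN,np.ones((7,7)))
    cs,_=cv2.findContours(m,cv2.RETR_EXTERNAL,cv2.CHAIN_APPROX_NONE); k=max(cs,key=cv2.contourArea)
    m2=np.zeros_like(m); cv2.drawContours(m2,[k],-1,1,-1); Q=np.array([backz("top",a,b,.1) for b,a in np.argwhere(m2>0)])
    print(cv2.minAreaRect((Q[:,:2]*1000).astype(np.float32)), Q.mean(0))
    Z=Q[:,:2]-Q[:,:2].mean(0); w,V=np.linalg.eigh(Z.T@Z/len(Z)); print("sides",np.sqrt(12*w),"yaw",np.degrees(np.arctan2(*V[::-1,0])))
for p in [(386.3,275)]: print("handle@.081",backz("top",*p,.081))
dark=(u>365)&(u<400)&(v>248)&(v<302)&(im.max(2)<75)
pts=np.argwhere(dark); print(len(pts)); 
cab0=np.array([.5554,-.0785])
H=np.array([backz("top",b,a,.083) for a,b in pts])[:,:2]-cab0; c,s=.5,.866
print(np.c_[H@[c,s],H@[-s,c]][::12].round(3).tolist())
a=(u>395)&(u<580)&(v>185)&(v<245)&(P[...,2]>.06)&(P[...,2]<.3)
A=P[a]; D=A[:,:2]-cab0; o=np.c_[D@[c,s],D@[-s,c],A[:,2]]
i=np.argsort(o[:,1])[::-1]; print(o[i][::25].round(3).tolist()); print("near",o[o[:,1]>-.2].round(3).tolist()[:30])
cv2.imwrite("pics/crop.png",cv2.resize(im[165:335,255:455],None,fx=4,fy=3.5,interpolation=cv2.INTER_CUBIC))
E
```

```text
top cam at [2.67834289e-01 1.45757610e-03 1.60795885e+00] f 594.7949995316266
scene cam at [1.0138928  0.77551906 0.68321305] f 460.1356625714733
((557.7590942382812, -3.311777114868164), (15.773239135742188, 18.084775924682617), 0.6089928150177002) [ 0.55775552 -0.00330336  0.1       ]
sides [0.01821102 0.02048591] yaw -179.20527937718361Traceback (most recent call last):
  File "<stdin>", line 10, in <module>
  File "h.py", line 11, in backz
    f,cx,cy,M,t=cal(c); o=-t@M; q=np.array([(u-cx)/f,(v-cy)/f,1.])@M
                ~~~^^^
  File "h.py", line 5, in cal
    k=r.get_calibration(c); f=240/np.tan(np.radians(k["vertical_fov"])/2)
ValueError: time passes only in moves, steps and waits
```

```bash
sed -i 's/^def cal(c):/from functools import lru_cache\n@lru_cache\ndef cal(c):/' h.py; python3 - <<'E'
from h import *
d=np.load("top0.npy"); im=cv2.imread("pics/top0.png")
v,u=np.mgrid[:480,:640]; P=back("top",u,v,d)
for z0,z1 in((.085,.115),(.08,.12)):
    m=(u>255)&(u<405)&(v>170)&(v<325)&(P[...,2]>z0)&(P[...,2]<z1)
    m=cv2.morphologyEx(m.astype(np.uint8),cv2.MORPH_OPEN,np.ones((7,7)))
    cs,_=cv2.findContours(m,cv2.RETR_EXTERNAL,cv2.CHAIN_APPROX_NONE); k=max(cs,key=cv2.contourArea)
    m2=np.zeros_like(m); cv2.drawContours(m2,[k],-1,1,-1); Q=np.array([backz("top",a,b,.1) for a,b in np.argwhere(m2>0)[:,::-1]])
    print(cv2.minAreaRect((Q[:,:2]*1000).astype(np.float32)), Q.mean(0))
    Z=Q[:,:2]-Q[:,:2].mean(0); w,V=np.linalg.eigh(Z.T@Z/len(Z)); print("sides",np.sqrt(12*w),"yaw",np.degrees(np.arctan2(*V[::-1,0])))
print("handle@.081",backz("top",386.3,275,.081))
dark=(u>365)&(u<400)&(v>248)&(v<302)&(im.max(2)<75)
cab0=np.array([.5554,-.0785]); c,s=.5,.866
H=np.array([backz("top",b,a,.083) for a,b in np.argwhere(dark)])
if len(H): H=H[:,:2]-cab0; print(np.c_[H@[c,s],H@[-s,c]][::12].round(3).tolist())
a=(u>395)&(u<580)&(v>185)&(v<245)&(P[...,2]>.06)&(P[...,2]<.3)
A=P[a]; D=A[:,:2]-cab0; o=np.c_[D@[c,s],D@[-s,c],A[:,2]]
i=np.argsort(o[:,1])[::-1]; print(o[i][::25].round(3).tolist())
cv2.imwrite("pics/crop.png",cv2.resize(im[165:335,255:455],None,fx=4,fy=3.5,interpolation=cv2.INTER_CUBIC))
E
```

```text
((554.4043579101562, -78.68959045410156), (227.89389038085938, 307.33197021484375), 59.96763610839844) [ 0.55041218 -0.07733703  0.1       ]
sides [0.2230062  0.30298761] yaw -119.82568280479573
((554.1285400390625, -78.53012084960938), (227.89389038085938, 307.96923828125), 59.96763610839844) [ 0.55015755 -0.07709914  0.1       ]
sides [0.2231543  0.30362626] yaw -120.00939452971552
handle@.081 [ 0.48177358 -0.22159475  0.081     ]
[[-0.143, -0.076], [-0.119, -0.053], [-0.117, -0.046], [-0.153, -0.067], [-0.134, -0.053], [-0.118, -0.04], [-0.145, -0.056], [-0.13, -0.044], [-0.162, -0.063], [-0.147, -0.051], [-0.14, -0.044], [-0.123, -0.031], [-0.163, -0.055], [-0.151, -0.044], [-0.15, -0.041], [-0.149, -0.037], [-0.141, -0.03], [-0.138, -0.025], [-0.16, -0.034], [-0.156, -0.026], [-0.154, -0.018], [-0.143, -0.006], [-0.16, -0.013], [-0.162, -0.008], [-0.162, -0.002], [-0.164, -0.0], [-0.158, 0.006], [-0.139, 0.02], [-0.123, 0.033], [-0.15, 0.017], [-0.142, 0.025], [-0.134, 0.032], [-0.199, -0.006], [-0.156, 0.023], [-0.157, 0.025], [-0.147, 0.034], [-0.139, 0.041], [-0.136, 0.046], [-0.138, 0.048], [-0.198, 0.013], [-0.159, 0.039], [-0.151, 0.046], [-0.15, 0.05], [-0.151, 0.052], [-0.159, 0.051], [-0.158, 0.063], [-0.199, 0.042], [-0.162, 0.07]]
[[-0.137, -0.106, 0.151], [-0.14, -0.117, 0.149], [-0.155, -0.128, 0.131], [-0.164, -0.141, 0.111], [-0.17, -0.15, 0.103], [-0.182, -0.161, 0.087], [-0.237, -0.207, 0.195], [-0.245, -0.213, 0.135], [-0.256, -0.221, 0.095], [-0.324, -0.288, 0.092], [-0.329, -0.292, 0.128], [-0.322, -0.296, 0.102], [-0.334, -0.3, 0.164], [-0.34, -0.304, 0.193], [-0.342, -0.309, 0.19], [-0.378, -0.351, 0.062], [-0.393, -0.361, 0.078], [-0.407, -0.369, 0.1], [-0.407, -0.377, 0.098], [-0.421, -0.385, 0.116], [-0.423, -0.393, 0.124], [-0.432, -0.401, 0.134], [-0.442, -0.411, 0.152]]
```

View pics/crop.png

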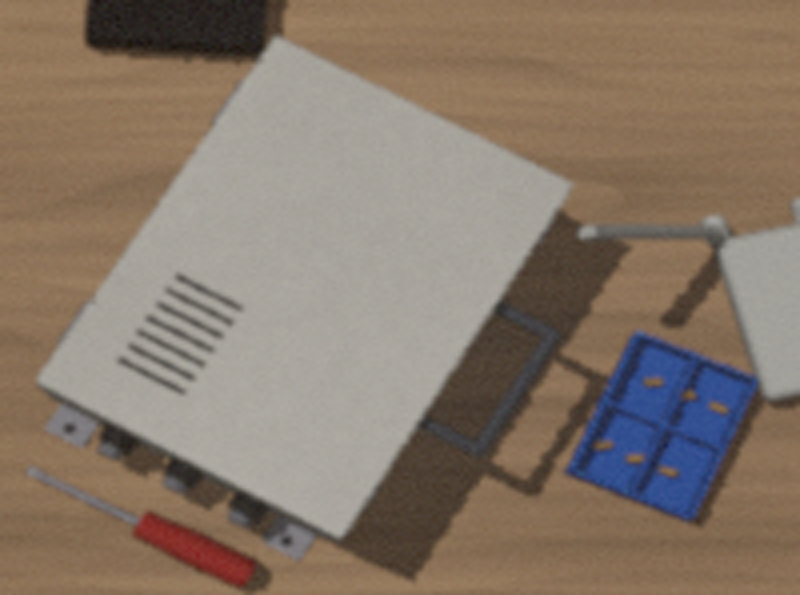

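The crop shows the handle bar running from crop (555,335) to (478,450). The antenna tip is near the cabinet corner at (585,235), the tray is beyond the handle, and the lid corners are clear.

```bash
python3 - <<'E'
from h import *
g=lambda a,b:(255+a/4,165+b/3.5)
C=[backz("top",*g(*p),.1)[:2] for p in((278,38),(572,185),(342,540),(38,383))]
C=np.array(C); print(C.round(4),C.mean(0)); 
e=lambda a,b:(np.linalg.norm(b-a).round(4),np.degrees(np.arctan2(*(b-a)[::-1])).round(2))
print("x:",e(C[1],C[0]),e(C[2],C[3]),"y:",e(C[0],C[3]),e(C[1],C[2]))
H=[backz("top",*g(*p),.083)[:2] for p in((555,335),(478,450))]
print(np.array(H),np.mean(H,0),e(*H))
E
```

```text
[[ 0.7418 -0.0597]
 [ 0.6299 -0.2521]
 [ 0.3654 -0.101 ]
 [ 0.4777  0.0929]] [ 0.55369259 -0.0799748 ]
x: (np.float64(0.2226), np.float64(59.85)) (np.float64(0.224), np.float64(59.93)) y: (np.float64(0.305), np.float64(149.99)) (np.float64(0.3047), np.float64(150.26))
[[ 0.51919121 -0.24142609]
 [ 0.43299438 -0.18997873]] [ 0.4760928  -0.21570241] (np.float64(0.1004), np.float64(149.17))
```

```bash
python3 -m inch '[30,30,0,0,0,-0.14,60,60,60,0,0,0,-0.28,30,90,90,0,0,0,-0.42,30,120,120,0,0,0,-0.56,30,150,150,0,0,0,-0.7,30]' && python3 -m inch '[30,30,0,0,0,-0.1,30,60,60,0,0,0,-0.2,30,90,90,0,0,0,-0.226,30,120,118,0,0,0,-0.226,30,120,118,0,0,0,-0.226,30]'
```

```text
time: 0.9
ee_pos: [0.355, -0.3336, 0.2269]
orientation: [3.141, -0.0, -0.294]
wrist_force: [0.0, -0.8, -0.6]
opening: 0.612
gripper_force: 0.0
time: 1.4
ee_pos: [0.4767, -0.2136, 0.2267]
orientation: [-3.14, -0.001, -0.51]
wrist_force: [0.2, -0.8, 0.8]
opening: 0.33
gripper_force: 0.0
```

```bash
python3 -m inch '[-1,-1,-35,0,0,0,30,-1,-1,-70,0,0,0,30,-1,-1,-105,0,0,0,30,-1,-1,-135,0,0,0,30,-1,-1,-150,0,0,0,30]' && python3 -m inch '[0,0,-8,0,0,0,30,0,0,-14,0,0,0,30,0,0,-14,0,0,0,14,0,0,-14,0,0,0,5,0,0,-14,0,0,0,0]'
```

```text
time: 1.9
ee_pos: [0.4712, -0.2178, 0.0742]
orientation: [3.142, 0.004, -0.515]
wrist_force: [0.5, -0.3, 1.0]
opening: 0.326
gripper_force: 0.0
time: 2.4
ee_pos: [0.4761, -0.2125, 0.0631]
orientation: [-3.131, -0.001, -0.518]
wrist_force: [26.9, 40.4, -6.4]
opening: 0.116
gripper_force: 23.5
```

```bash
python3 -m inch '[0,0,0,0,0,0,0,0,0,0,0,0,0,0,0,0,0,0,0,0,0,0,0,0,0,0,0,0,0,0,0,0,0,0,0]'; python3 - <<'E'
import numpy as np
for t in np.arange(0,1.75,.1):
    h=lambda t:(268*-np.cos(t)+16*np.sin(t),268*np.sin(t)+16*np.cos(t))
    a=np.array(h(t))-h(0); print(round(t,2),(a[0]*.5).round(1),(a[0]*.866).round(1),a[1].round(1))
E
```

```text
time: 2.9
ee_pos: [0.4766, -0.2117, 0.0632]
orientation: [-3.131, -0.001, -0.516]
wrist_force: [20.3, 30.3, -5.8]
opening: 0.094
gripper_force: 30.0
0.0 0.0 0.0 0.0
0.1 1.5 2.5 26.7
0.2 4.3 7.4 52.9
0.3 8.3 14.5 78.5
0.4 13.7 23.7 103.1
0.5 20.2 35.1 126.5
0.6 27.9 48.4 148.5
0.7 36.7 63.5 168.9
0.8 46.4 80.3 187.4
0.9 57.0 98.7 203.9
1.0 68.3 118.3 218.2
1.1 80.3 139.2 230.1
1.2 92.9 160.9 239.6
1.3 105.9 183.4 246.5
1.4 119.1 206.3 250.8
1.5 132.5 229.5 252.5
1.6 145.9 252.7 251.4
1.7 159.2 275.7 247.7
```

```bash
python3 -m inch '[1.5,2.6,0,0,0,0,0,1.5,2.6,5,0,0,0,0,2,4,13,0,0,0,0,3,5,27,0,0,0,0,4,7.5,40,0,0,0,0]'
```

```text
time: 3.4
ee_pos: [0.4795, -0.2067, 0.1034]
orientation: [-3.135, -0.001, -0.515]
wrist_force: [15.0, 16.7, -7.7]
opening: 0.092
gripper_force: 30.0
```

```bash
python3 -m inch '[4.5,7.4,26,0,0,0,0,9.2,15.5,51,0,0,0,0,15.2,25.8,75,0,0,0,0,22.2,38.1,98,0,0,0,0,30.4,52.4,119,0,0,0,0]'
```

```text
time: 3.9
ee_pos: [0.5089, -0.1553, 0.2223]
orientation: [-3.137, -0.001, -0.514]
wrist_force: [13.2, 7.4, -15.3]
opening: 0.097
gripper_force: 30.0
```

```bash
python3 -m inch '[9.3,16,19.4,0,0,0,0,19.4,33.6,36.9,0,0,0,0,30.4,52.6,52.3,0,0,0,0,42,72.8,65.4,0,0,0,0,54.3,94,76,0,0,0,0]'
```

```text
time: 4.4
ee_pos: [0.5619, -0.0636, 0.2992]
orientation: [3.141, -0.001, -0.515]
wrist_force: [2.9, -0.8, -6.2]
opening: 0.092
gripper_force: 30.0
```

```bash
python3 -m inch '[12.9,22.1,8.2,0,0,0,0,26,44.8,13.8,0,0,0,0,39.3,67.9,16.8,0,0,0,0,50,86.5,17.2,0,0,0,0,58,100.5,16.5,0,0,0,0]' && python3 -m inch '[3,5,-0.5,0,0,0,0,5,9,-1,0,0,0,0,7,13,-1.5,0,0,0,0,9,16,-2,0,0,0,0,10,18,-2.5,0,0,0,0]'
```

```text
time: 4.9
ee_pos: [0.6207, 0.0375, 0.3163]
orientation: [-3.14, -0.004, -0.514]
wrist_force: [0.8, -1.1, 3.4]
opening: 0.099
gripper_force: 30.0
time: 5.4
ee_pos: [0.6305, 0.0545, 0.3137]
orientation: [-3.14, -0.004, -0.515]
wrist_force: [2.2, 0.2, 6.3]
opening: 0.096
gripper_force: 30.0
```

```bash
python3 -m inch '[1,2,-0.5,0,0,0,14,2,4,-1,0,0,0,20,2,4,-1,0,0,0,30,2,4,-1,0,0,0,36,2,4,-1,0,0,0,36]' && python3 -m inch '[0,0,15,0,0,0,36,0,0,40,0,0,0,36,-10,-20,70,0,0,0,45,-40,-50,80,0,0,0,45,-80,-80,80,0,0,0,45]'
python3 -m inch '[-30,-30,0,0,0,0,45,-60,-60,0,0,0,0,45,-100,-90,0,0,0,0,45,-140,-120,0,0,0,0,45,-170,-150,0,0,0,0,45]'
python3 - <<'E'
from h import *
s=r.read_state(); print(s["joint_positions"],s["ee_pos"])
for c in("top","scene"):
    im,d=r.snapshot(c); save(c+"1",im); np.save(c+"1.npy",d)
    for q in("rod_grip","rod_foot","rod","keeper_rear","lid_handle","lid_hinge"):
        for o in r.pinpoint(c,q)[:1]: print(c,q,o["conf"],(np.array(o["location"])*[480,640])[::-1])
im=cv2.imread("pics/top1.png"); cv2.imwrite("pics/crop1.png",cv2.resize(im[155:335,255:455],None,fx=4,fy=3.3,interpolation=cv2.INTER_CUBIC))
E
```

```text
time: 5.9
ee_pos: [0.6315, 0.0583, 0.3105]
orientation: [3.141, 0.001, -0.515]
wrist_force: [1.0, -0.4, 0.4]
opening: 0.385
gripper_force: 0.0
time: 6.4
ee_pos: [0.552, -0.0225, 0.3916]
orientation: [-3.141, -0.003, -0.514]
wrist_force: [-0.8, -1.2, 0.3]
opening: 0.489
gripper_force: 0.0
time: 6.9
ee_pos: [0.3794, -0.1721, 0.3911]
orientation: [3.141, -0.0, -0.515]
wrist_force: [0.5, -0.4, 0.3]
opening: 0.491
gripper_force: 0.0
[-6.09886413e-01  5.42755331e-02  1.44487214e+00 -4.99630448e-04
  1.64198417e+00  1.47553592e+00] [ 0.3793927  -0.17209061  0.39106753]
top rod_grip 0.66 [302.08  175.824]
top rod 0.72 [306.304 188.976]
top keeper_rear 0.88 [346.432 223.2  ]
top lid_handle 0.63 [274.304 186.   ]
top lid_hinge 0.75 [294.72 225.6 ]
scene rod_foot 0.23 [470.528 325.296]
scene lid_handle 0.88 [302.208 163.68 ]
scene lid_hinge 0.76 [299.392 261.312]
```

View pics/crop1.png

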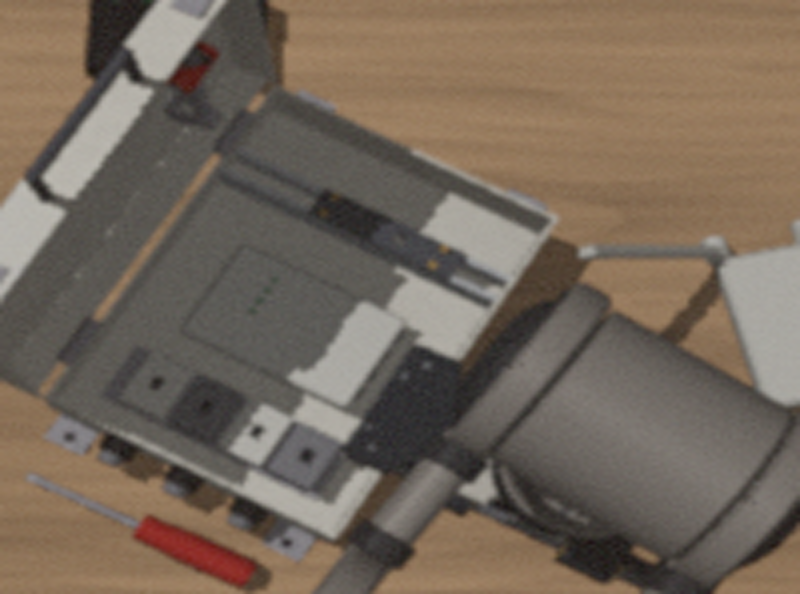

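The lid is open, with the red grip at about (303,175) and the dark keeper plate running from crop (318,195) to (462,270). I'll zoom in on the plate to find the hole.

```bash
python3 - <<'E'
from h import *
acc=[np.float32(r.snapshot("top")[0]) for _ in range(8)]
im=np.mean(acc,0); np.save("top_avg.npy",im)
cr=im[205:245,325:390]; cr=np.clip(cr*2.2,0,255).astype(np.uint8)
cv2.imwrite("pics/plate.png",cv2.resize(cr[...,::-1],None,fx=12,fy=12,interpolation=cv2.INTER_CUBIC))
o=r.pinpoint("top","keeper_rear")[0]; l=np.array(o["location"])*[480,640]; print(o["conf"],l,backz("top",l[1],l[0],.045))
o=r.pinpoint("top","rod_grip")[0]; l=np.array(o["location"])*[480,640]; print(o["conf"],l,backz("top",l[1],l[0],.241))
c0=np.array([.5565,-.0755]); X=np.array([.5,.866]);Y=np.array([-.866,.5])
for x in(-100,-50,0,50,100):
    w=c0+X*x/1e3+Y*-.085; print(x,np.round(proj("top",[*w,.045])[:2],1), end=" ")
E
```

```text
0.63 [226.896 346.112] [ 0.61650058 -0.12053789  0.045     ]
0.51 [177.6   302.272] [ 0.69239528 -0.00075261  0.241     ]
-100 [377.4 240.5] -50 [361.2 231.2] 0 [345.2 222. ] 50 [329.1 212.8] 100 [313.2 203.6]
```

View pics/plate.png

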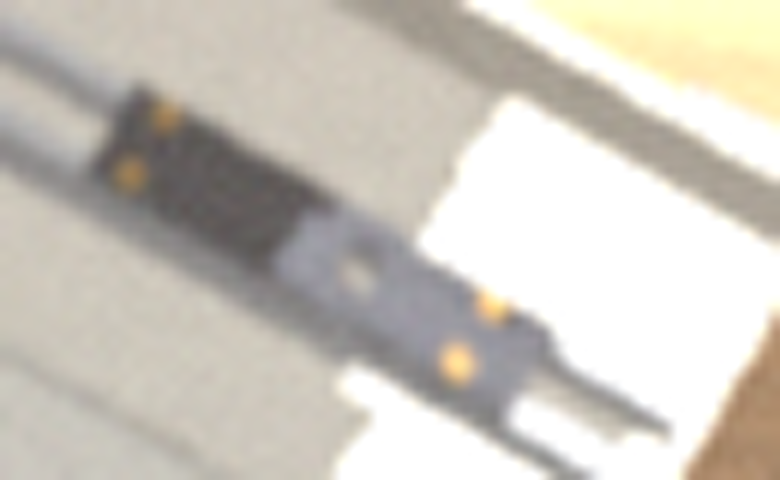

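The hole shows clearly at plate-crop (358,268), which is pixel (354.4, 226.9).

```bash
cat > kin.py <<'E'
import numpy as np
from scipy.optimize import fsolve
C0=np.array([.5565,-.0755]); X=np.array([.5,.866]); Y=np.array([-.866,.5])
def d(a): return np.array([-np.cos(a),np.sin(a)])   # a: elevation angle of a direction, from -x up
def lid(t): 
    L=d(t); n=np.array([np.sin(t),np.cos(t)]); piv=np.array([110.,65])+70*L+7*n
    return piv
def rod(t,p):  # p: swing from stowed ; returns piv, grip, bend, foot in cabinet x,z mm
    P=lid(t); u=d(t-p); f=d(t-p-np.radians(52))
    return P,P+108*u,P+130*u,P+130*u+18*f
def from_grip(g,guess=(1.2,1.7)): return fsolve(lambda q:rod(*q)[1]-g,guess)
def from_foot(f,guess=(1.2,1.7)): return fsolve(lambda q:rod(*q)[3]-f,guess)
def world(g): return np.array([*(1e3*(C0+Y*-.085)+X*g[0]),g[1]])
E
python3 - <<'E'
from h import *; from kin import *
w=backz("top",354.4,226.9,.045); print(w); q=w[:2]-C0; print("hole cab",q@X,q@Y)
w=backz("top",303,175.8,.241); q=w[:2]-C0; print("grip cab",q@X,q@Y)
print("grip at 1.7",rod(1.7,0)[1],world(rod(1.7,0)[1]))
q=w=None
for hx in(-35,-30,-25,-20):
    t=from_foot([hx,31]); g=rod(*t)[1]; print(hx,t,t[0]-t[1]-np.radians(52),g,world(g))
E
```

```text
[ 0.61673958 -0.14291301  0.045     ]
hole cab -0.02825987142742018 -0.08587398165216656
grip cab 0.1334622108643134 -0.0850658713929544
grip at 1.7 [139.87597366 240.6144248 ] [700.04798683   3.13259319 240.6144248 ]
-35 [0.89895177 1.51545279] -1.524072228506681 [-16.20932916  61.70040029] [ 622.00533542 -132.03727906   61.70040029]
-30 [0.95299135 1.58808126] -1.542661121618834 [-11.78322919  62.04437388] [ 624.2183854  -128.20427648   62.04437388]
-25 [1.00701379 1.65928015] -1.559837575721268 [-7.31912242 62.35267862] [ 626.45043879 -124.33836002   62.35267862]
-20 [1.06133645 1.72934122] -1.5755759804170628 [-2.8147329  62.62705303] [ 628.70263355 -120.4375587    62.62705303]
```

```bash
python3 -m inch '[0,0,10,0,0,0.14,45,0,0,20,0,0,0.28,45,0,0,30,0,0,0.42,45,0,0,30,0,0,0.56,45,0,0,30,0,0,0.7,45]' && python3 -m inch '[0,0,0,0,0,0.14,45,20,0,0,0,0,0.28,45,40,0,0,0,0,0.42,45,60,0,0,0,0,0.56,45,80,0,0,0,0,0.7,45]' && python3 -m inch '[0,0,0,0,0,0.085,45,0,0,0,0,0,0.17,45,0,0,0,0.06,-0.035,0.17,45,0,0,0,0.16,-0.09,0.18,45,0,0,0,0.25,-0.16,0.19,45]'; python3 - <<'E'
from h import *
s=r.read_state(); print(s["joint_positions"].round(3),s["ee_pos"])
r.snapshot("top")
P=[];
for i in range(3):
    im,d=r.snapshot("top"); v,u=np.mgrid[:480,:640]; I=im.astype(int)
    m=(I[...,0]>1.8*I[...,1])&(I[...,0]>60)&(u>285)&(u<320)&(v>160)&(v<195)&(d>0); P.append(back("top",u,v,d)[m]); 
print("pix",m.sum(),u[m].mean(),v[m].mean(),u[m].min(),u[m].max(),v[m].min(),v[m].max())
P=np.vstack(P); print(np.median(P,0)); from kin import *
D=P[:,:2]-C0; print("x",np.percentile(D@X,[5,25,50,75,95]),"y",np.percentile(D@Y,[5,25,50,75,95]),"z",np.percentile(P[:,2],[5,25,50,75,95]))
im,d=r.snapshot("scene"); save("scene2",im)
E
```

```text
time: 8.6
ee_pos: [0.3818, -0.1716, 0.421]
orientation: [3.141, -0.0, 0.191]
wrist_force: [-0.1, 0.3, -0.1]
opening: 0.49
gripper_force: 0.0
time: 9.1
ee_pos: [0.4625, -0.1715, 0.4207]
orientation: [3.141, 0.0, 0.891]
wrist_force: [0.8, 0.8, 0.7]
opening: 0.492
gripper_force: 0.0
time: 9.6
ee_pos: [0.4623, -0.1712, 0.4211]
orientation: [-3.137, -0.301, 1.078]
wrist_force: [0.2, -0.4, -0.5]
opening: 0.492
gripper_force: 0.0
[-0.703  0.203  1.229  0.299  1.769 -0.16 ] [ 0.46231939 -0.17124713  0.42107008]
pix 50 302.62 176.42 298 308 169 182
[ 6.90549562e-01 -2.04003785e-04  2.49823455e-01]
x [0.126787   0.12892562 0.13119105 0.13430108 0.13812671] y [-0.10067752 -0.08505363 -0.07819911 -0.0727055  -0.06867486] z [0.24383684 0.24773134 0.24982345 0.25192484 0.25552309]
```

```bash
cat >> kin.py <<'E'
from scipy.spatial.transform import Rotation as Ro
def Rt(al):  # tool rotation for tilt al (rad below horizontal), pointing to hinge
    z=np.array([X[0]*np.cos(al),X[1]*np.cos(al),-np.sin(al)]); y=np.array([.866,-.5,0]); y/=np.linalg.norm(y)
    x=np.cross(y,z); return np.c_[x,y,z/np.linalg.norm(z)]
def step(pos,ori,tgt,al):
    cur=Ro.from_euler("xyz",ori); return np.round(np.array(tgt)-1e3*np.array(pos),1),(Ro.from_matrix(Rt(al))*cur.inv()).as_rotvec().round(3)
E
python3 - <<'E'
from kin import *
from plant import r
s=r.read_state(); a=np.radians(35); T=Rt(a)[:,2]; k=np.array([698.5,-.5,242])
print(step(s["ee_pos"],s["orientation"],k+T*15-70*T,a), T*70)
E
```

```text
(array([ 214.3,  132.1, -147.3]), array([ 0.579, -0.329, -0.031])) [ 28.6707448   49.65772999 -40.15094327]
```

View pics/scene2.png

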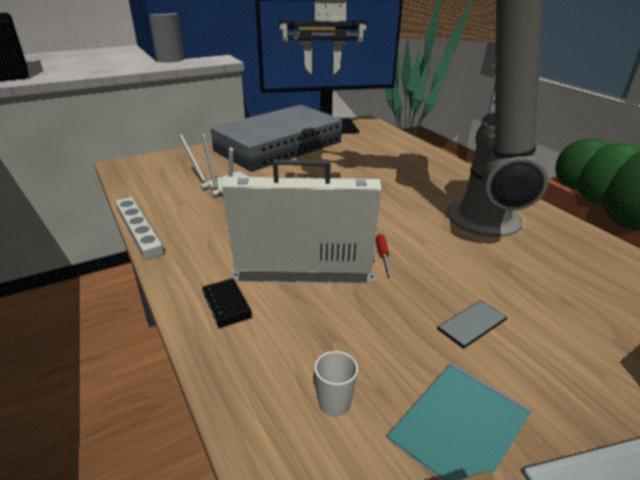

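The scene view shows the lid standing open at its stop with the bystanders in place. The hand is above and in front, and moves in tilted next.

```bash
python3 -m inch '[20,12,-15,0.1,-0.06,-0.005,52,40,25,-30,0.2,-0.115,-0.01,52,65,40,-45,0.3,-0.17,-0.015,52,85,53,-60,0.4,-0.228,-0.02,52,105,66,-74,0.5,-0.285,-0.027,52]' && python3 -m inch '[20,12,-15,0.079,-0.044,-0.004,52,45,27,-30,0.079,-0.044,-0.004,52,70,44,-50,0.079,-0.044,-0.004,52,95,58,-65,0.079,-0.044,-0.004,52,109,66,-73,0.079,-0.044,-0.004,52]'
python3 - <<'E'
from h import *; from kin import *
s=r.read_state(); a=np.radians(35); T=Rt(a)[:,2]; k=np.array([698.5,-.5,242])
print(s["joint_positions"].round(3),step(s["ee_pos"],s["orientation"],k+T*15-70*T,a))
im,d=r.snapshot("top"); cv2.imwrite("pics/g1.png",cv2.resize(im[140:240,270:400,::-1],None,fx=6,fy=5.5,interpolation=cv2.INTER_CUBIC))
E
```

```text
time: 10.35
ee_pos: [0.5678, -0.104, 0.3466]
orientation: [3.138, -0.874, 1.055]
wrist_force: [0.1, 0.1, -1.4]
opening: 0.569
gripper_force: 0.0
time: 10.85
ee_pos: [0.6767, -0.0366, 0.2722]
orientation: [-3.139, -0.961, 1.049]
wrist_force: [0.1, -0.2, 0.9]
opening: 0.566
gripper_force: 0.0
[-0.574  0.57   1.412  0.985  1.382 -0.37 ] (array([-0.8, -3. ,  1.3]), array([-0.002, -0.001, -0.004]))
```

View pics/g1.png

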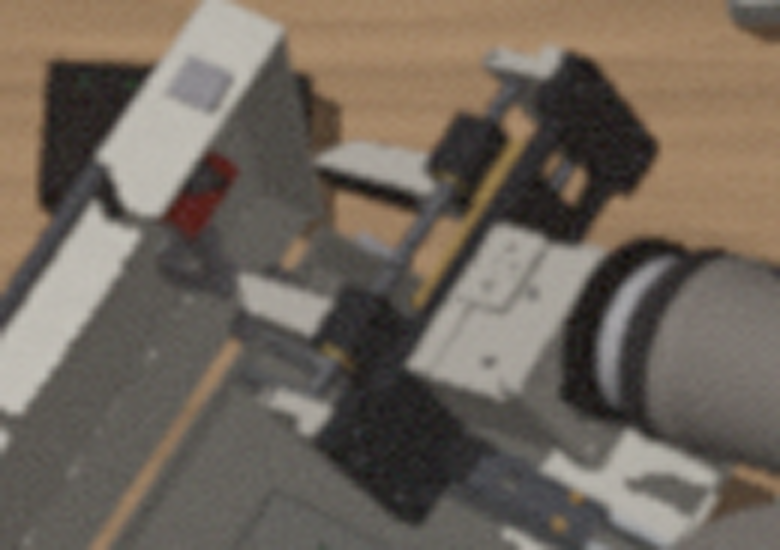

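Finger tips at crop (320,160) and (240,290) line up with the red knob at (200,195). Moving in along the tool axis.

```bash
python3 -m inch '[7,12,-10,0,0,0,52,14,24,-20,0,0,0,52,20,35,-28,0,0,0,52,26,45,-36.5,0,0,0,52,28.7,49.7,-40.2,0,0,0,52]' && python3 -m inch '[0,0,0,0,0,0,52,0,0,0,0,0,0,46,0,0,0,0,0,0,42,0,0,0,0,0,0,39,0,0,0,0,0,0,37]'; python3 - <<'E'
from h import *
im,d=r.snapshot("top"); cv2.imwrite("pics/g2.png",cv2.resize(im[140:240,270:400,::-1],None,fx=6,fy=5.5,interpolation=cv2.INTER_CUBIC))
E
```

```text
time: 11.4
ee_pos: [0.7044, 0.0115, 0.2326]
orientation: [-3.139, -0.962, 1.046]
wrist_force: [-1.2, 0.8, -0.1]
opening: 0.567
gripper_force: 0.0
time: 11.9
ee_pos: [0.7058, 0.0086, 0.234]
orientation: [3.136, -0.962, 1.048]
wrist_force: [6.5, -2.6, -1.2]
opening: 0.412
gripper_force: 3.5
```

View pics/g2.png

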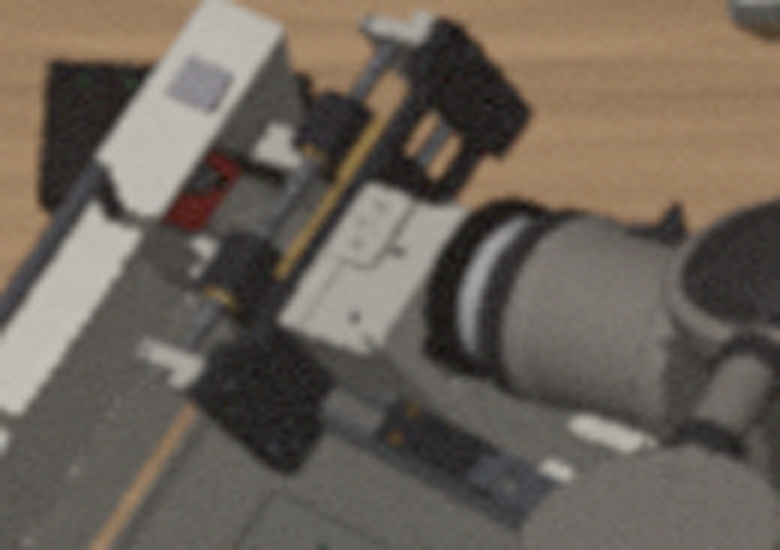

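Fingers are on both sides of the knob, with slight side contact. I'll centre and close.

```bash
python3 -m inch '[0.8,-0.4,0,0,0,0,36,0.8,-0.4,0,0,0,0,34,0.8,-0.4,0,0,0,0,30,0.8,-0.4,0,0,0,0,25,0.8,-0.4,0,0,0,0,25]'; python3 -m inch '[0,0,0,0,0,0,25,0,0,0,0,0,0,20,0,0,0,0,0,0,20,0,0,0,0,0,0,20,0,0,0,0,0,0,20]'
```

```text
time: 12.45
ee_pos: [0.7065, 0.0081, 0.234]
orientation: [3.137, -0.962, 1.048]
wrist_force: [5.3, -2.7, -0.6]
opening: 0.388
gripper_force: 30.0
time: 12.95
ee_pos: [0.7065, 0.0081, 0.2341]
orientation: [3.136, -0.962, 1.048]
wrist_force: [5.6, -2.7, -0.9]
opening: 0.392
gripper_force: 30.0
```

```bash
cat > path.py <<'E'
from kin import *
def tcp(t,p,al,off=15): return world(rod(t,p)[1])+off*Rt(np.radians(al))[:,2]
# waypoints theta, phi, alpha
hx=-25; ab=from_foot([hx,60.]); print("above",ab,"end",from_foot([hx,31.]))
W=np.array([[1.70,.01,35],[1.68,.25,37],[1.665,.55,42],[1.65,.85,47],[1.6,1.15,52],[1.5,1.4,56],[1.37,1.6,58],[1.25,1.72,60],[*ab,60]])
s=np.linspace(0,len(W)-1,41); Q=np.c_[[np.interp(s,range(len(W)),W[:,i]) for i in range(3)]].T
E
python3 - <<'E'
from path import *
T0=tcp(*Q[0]); R0=Rt(np.radians(35))
for k in range(0,41):
    if k%5==0: b=tcp(*Q[k]); Rb=Rt(np.radians(Q[k,2])); print("--",Q[k].round(2),"foot",rod(*Q[k,:2])[3].round(0),"bend",rod(*Q[k,:2])[2].round(0),"tot",(b-T0).round(1))
    if k<40:
        n=k+1; b=tcp(*Q[k-k%5]); Rb=Rt(np.radians(Q[k-k%5,2])); w=Ro.from_matrix(Rt(np.radians(Q[n,2]))@Rb.T).as_rotvec()
        print(",".join("%g"%x for x in [*(tcp(*Q[n])-b).round(1),*w.round(3)]))
E
```

```text
above [1.27061608 1.71897699] end [1.00701379 1.65928015]
-- [1.7e+00 1.0e-02 3.5e+01] foot [129. 275.] bend [141. 263.] tot [0. 0. 0.]
-3,-5.1,0.5,-0.006,0.003,0
-5.9,-10.3,0.7,-0.012,0.007,-0
-8.9,-15.4,0.6,-0.018,0.01,-0
-11.9,-20.6,0.2,-0.024,0.014,0
-14.8,-25.7,-0.4,-0.03,0.017,-0
-- [ 1.68  0.25 37.  ] foot [ 91. 272.] bend [106. 263.] tot [-14.8 -25.7  -0.4]
-3.5,-6.1,-1.3,-0.015,0.009,-0
-7,-12.2,-3.1,-0.03,0.017,-0
-10.5,-18.1,-5.2,-0.045,0.026,0
-13.8,-24,-7.8,-0.06,0.035,0
-17.1,-29.7,-10.8,-0.076,0.044,0
-- [ 1.66  0.55 42.  ] foot [ 49. 254.] bend [ 66. 251.] tot [-32.  -55.4 -11.2]
-3.2,-5.5,-3.3,-0.015,0.009,-0
-6.3,-10.9,-7,-0.03,0.017,-0
-9.3,-16.1,-11.1,-0.045,0.026,-0
-12.1,-21,-15.5,-0.06,0.035,-0
-14.8,-25.7,-20.2,-0.076,0.044,0
-- [ 1.65  0.85 47.  ] foot [ 14. 226.] bend [ 32. 227.] tot [-46.8 -81.  -31.4]
-3.1,-5.3,-5.5,-0.015,0.009,-0
-5.9,-10.3,-11.4,-0.03,0.017,0
-8.6,-14.9,-17.6,-0.045,0.026,-0
-11,-19.1,-24.1,-0.06,0.035,0
-13.2,-22.9,-30.8,-0.076,0.044,0
-- [ 1.6   1.15 52.  ] foot [-14. 183.] bend [  2. 191.] tot [ -60.  -104.   -62.2]
-2.3,-4,-6.9,-0.0
[... 165 characters left out ...]
0. 135.] bend [-17. 148.] tot [ -69.1 -119.6  -98.5]
-1.2,-2.1,-7.1,-0.006,0.003,-0
-2.2,-3.7,-14.3,-0.012,0.007,0
-2.9,-5,-21.6,-0.018,0.01,0
-3.4,-5.8,-28.8,-0.024,0.014,-0
-3.6,-6.3,-36,-0.03,0.017,0
-- [ 1.37  1.6  58.  ] foot [-31.  89.] bend [-24. 105.] tot [ -72.7 -125.9 -134.5]
-0.2,-0.4,-5.3,-0.006,0.003,-0
-0.3,-0.6,-10.5,-0.012,0.007,-0
-0.3,-0.6,-15.7,-0.018,0.01,0
-0.2,-0.3,-20.8,-0.024,0.014,0
0,0.1,-25.9,-0.03,0.017,0
-- [ 1.25  1.72 60.  ] foot [-25.  57.] bend [-21.  75.] tot [ -72.7 -125.8 -160.4]
0,0.1,0.5,-0,-0,0
0.1,0.1,1,-0,-0,0
0.1,0.2,1.4,-0,-0,0
0.2,0.3,1.9,-0,-0,0
0.2,0.3,2.4,-0,-0,0
-- [ 1.27  1.72 60.  ] foot [-25.  60.] bend [-21.  78.] tot [ -72.5 -125.5 -158. ]
```

```bash
python3 -m inch '[-2.5,-5.4,0.5,-0.006,0.003,0,20,-5.2,-10.7,0.7,-0.012,0.007,0,20,-8.1,-15.9,0.6,-0.018,0.01,0,20,-11.1,-21.1,0.2,-0.024,0.014,0,20,-14,-26.2,-0.4,-0.03,0.017,0,20]' && python3 -m inch '[-3.5,-6.1,-1.3,-0.015,0.009,0,20,-7,-12.2,-3.1,-0.03,0.017,0,20,-10.5,-18.1,-5.2,-0.045,0.026,0,20,-13.8,-24,-7.8,-0.06,0.035,0,20,-17.1,-29.7,-10.8,-0.076,0.044,0,20]'
```

```text
time: 13.45
ee_pos: [0.6916, -0.0177, 0.2328]
orientation: [3.139, -0.926, 1.047]
wrist_force: [6.0, -1.8, -4.2]
opening: 0.388
gripper_force: 30.0
time: 13.95
ee_pos: [0.6745, -0.0473, 0.2219]
orientation: [3.14, -0.838, 1.047]
wrist_force: [6.6, -0.5, -3.4]
opening: 0.384
gripper_force: 30.0
```

```bash
python3 -m inch '[-3.2,-5.5,-3.3,-0.015,0.009,0,20,-6.3,-10.9,-7,-0.03,0.017,0,20,-9.3,-16.1,-11.1,-0.045,0.026,0,20,-12.1,-21,-15.5,-0.06,0.035,0,20,-14.8,-25.7,-20.2,-0.076,0.044,0,20]' && python3 -m inch '[-3.1,-5.3,-5.5,-0.015,0.009,0,20,-5.9,-10.3,-11.4,-0.03,0.017,0,20,-8.6,-14.9,-17.6,-0.045,0.026,0,20,-11,-19.1,-24.1,-0.06,0.035,0,20,-13.2,-22.9,-30.8,-0.076,0.044,0,20]'
python3 - <<'E'
from h import *
im,d=r.snapshot("top"); cv2.imwrite("pics/g3.png",cv2.resize(im[150:270,270:420,::-1],None,fx=5.3,fy=5,interpolation=cv2.INTER_CUBIC))
E
```

```text
time: 14.45
ee_pos: [0.6599, -0.0728, 0.2022]
orientation: [3.139, -0.751, 1.047]
wrist_force: [5.9, -0.3, -2.1]
opening: 0.391
gripper_force: 30.0
time: 14.95
ee_pos: [0.6468, -0.0955, 0.1717]
orientation: [3.139, -0.664, 1.047]
wrist_force: [5.3, -0.5, -1.1]
opening: 0.389
gripper_force: 30.0
```

View pics/g3.png

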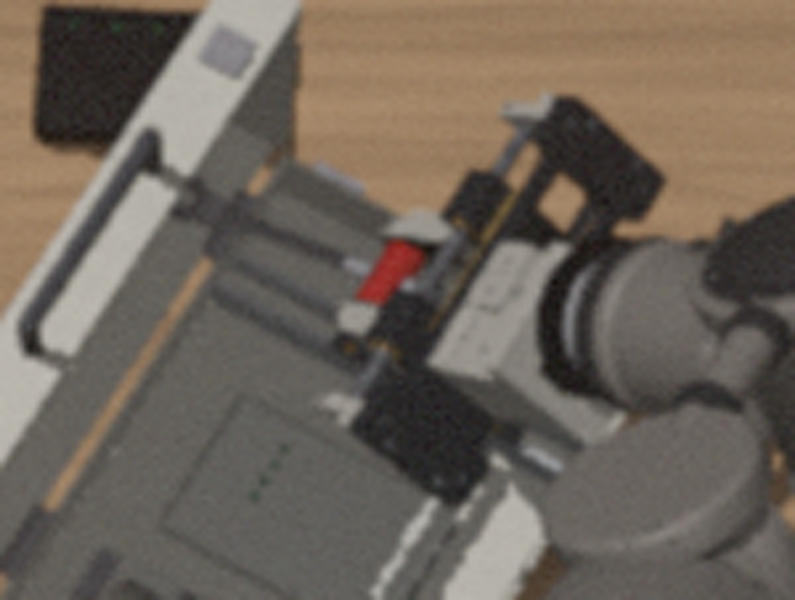

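The knob is held at crop (393,272) and the rod is swung well clear of the lid. Continuing the swing.

```bash
python3 -m inch '[-1.8,-4.3,-6.9,-0.012,0.007,0,20,-3.4,-8.2,-14,-0.024,0.014,0,20,-5.2,-11.3,-21.3,-0.036,0.021,0,20,-6.7,-14,-28.7,-0.048,0.028,0,20,-8,-16.2,-36.3,-0.06,0.035,0,20]' && python3 -m inch '[-1.2,-2.1,-7.1,-0.006,0.003,0,20,-2.2,-3.7,-14.3,-0.012,0.007,0,20,-2.9,-5,-21.6,-0.018,0.01,0,20,-3.4,-5.8,-28.8,-0.024,0.014,0,20,-3.6,-6.3,-34,-0.03,0.017,0,20]' ; python3 - <<'E'
from h import *; from kin import *
im,d=r.snapshot("top"); s=r.read_state()
print(s["ee_pos"],s["orientation"])
for q in("lid_handle","rod_grip","rod_foot"):
    for o in r.pinpoint("top",q)[:1]: print(q,o["conf"],(np.array(o["location"])*[480,640])[::-1])
# lid angle by handle: project hypotheses
for t in(1.2,1.3,1.4,1.5):
    g=np.array([110+268*-np.cos(t)+16*np.sin(t),65+268*np.sin(t)+16*np.cos(t)]); w=C0+X*g[0]/1e3; print(t,np.round(proj("top",[*w,g[1]/1e3])[:2],1))
E
```

```text
time: 15.5
ee_pos: [0.6379, -0.1111, 0.1344]
orientation: [-3.141, -0.594, 1.047]
wrist_force: [2.0, 0.3, 0.4]
opening: 0.385
gripper_force: 30.0
time: 16.0
ee_pos: [0.6343, -0.1174, 0.1001]
orientation: [-3.141, -0.559, 1.047]
wrist_force: [0.7, -0.7, -0.2]
opening: 0.389
gripper_force: 30.0
[ 0.63422759 -0.11742633  0.09954973] [-3.14027158 -0.55883508  1.04625617]
lid_handle 0.73 [313.216 206.496]
rod_grip 0.69 [349.312 218.208]
rod_foot 0.56 [356.288 222.912]
1.2 [324.7 219.9]
1.3 [314.7 213.4]
1.4 [304.4 207. ]
1.5 [294.  200.8]
```

```bash
cat >> path.py <<'E'
ref=np.array([708.3,7.0,234.1])-tcp(1.7,.01,35)
E
python3 - <<'E'
from path import *
for hx in(-25,-30):
  for z in(90,60,52,48,45,38,31):
    q=from_foot([hx,z]); print(hx,z,q.round(3),(tcp(*q,60)+ref).round(1))
E
```

```text
above [1.27061608 1.71897699] end [1.00701379 1.65928015]
-25 90 [1.462 1.687] [ 638.5 -113.8  100.2]
-25 60 [1.271 1.719] [ 635.8 -118.5   76.1]
-25 52 [1.205 1.711] [ 635.  -119.9   69.4]
-25 48 [1.17  1.705] [ 634.6 -120.6   66. ]
-25 45 [1.142 1.699] [ 634.3 -121.2   63.5]
-25 38 [1.076 1.682] [ 633.6 -122.4   57.5]
-25 31 [1.007 1.659] [ 632.8 -123.7   51.3]
-30 90 [1.392 1.615] [ 636.1 -118.1  100.1]
-30 60 [1.207 1.647] [ 633.5 -122.6   75.9]
-30 52 [1.143 1.639] [ 632.7 -124.    69.2]
-30 48 [1.109 1.633] [ 632.3 -124.7   65.8]
-30 45 [1.083 1.627] [ 632.  -125.2   63.2]
-30 38 [1.02 1.61] [ 631.3 -126.4   57.2]
-30 31 [0.953 1.588] [ 630.6 -127.6   51. ]
```

```bash
python3 -m inch '[0.1,-0.5,-7,0,0,0,20,0.2,-1.2,-14,0,0,0,20,0.2,-2,-20,0,0,0,20,0.3,-2.7,-26,0,0,0,20,0.3,-3.3,-30,0,0,0,20]'; python3 - <<'E'
from h import *; from kin import *
for i in range(2):
    im,d=r.snapshot("top")
    for o in r.pinpoint("top","rod_foot")[:1]:
        l=np.array(o["location"])*[480,640]; w=backz("top",l[1],l[0],.052); D=w[:2]-C0; print(o["conf"],l,D@X,D@Y)
s=r.read_state(); print(s["ee_pos"],s["wrist_force"])
cv2.imwrite("pics/g4.png",cv2.resize(np.clip(im[205:245,320:385,::-1]*1.6,0,255).astype(np.uint8),None,fx=12,fy=12,interpolation=cv2.INTER_CUBIC))
E
```

```text
time: 16.7
ee_pos: [0.6331, -0.1198, 0.0692]
orientation: [-3.136, -0.56, 1.046]
wrist_force: [-6.3, 1.1, -0.9]
opening: 0.387
gripper_force: 30.0
0.39 [230.112 353.216] -0.03009991118288253 -0.07490740967125478
0.66 [227.184 356.992] -0.034862426822151196 -0.08707022803197945
[ 0.63305117 -0.11987934  0.06926713] [-7.55577345  1.34805279 -2.30364057]
```

View pics/g4.png

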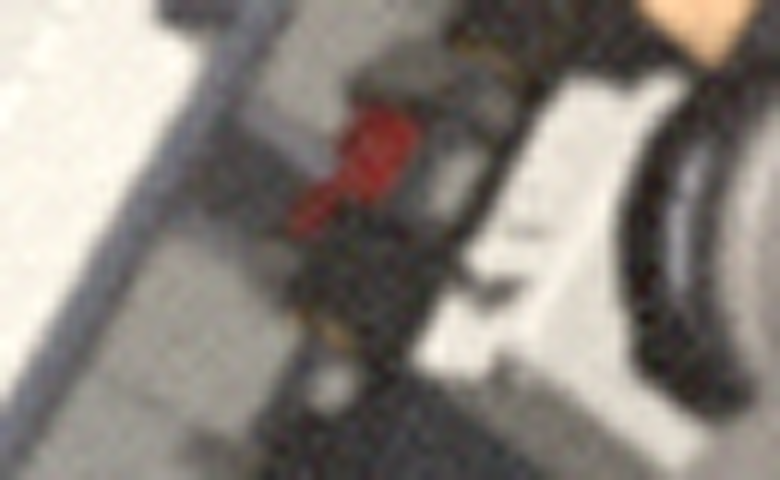

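The foot is hidden under the hand, and the knob is at pixel (350,218). I'll feel for the plate from here.

```bash
python3 - <<'E'
from h import *; from kin import *
w=backz("top",350.4,217.9,.088); D=w[:2]-C0; print("knob cam",D@X,D@Y)
s=r.read_state(); k=1e3*s["ee_pos"]-15*Ro.from_euler("xyz",s["orientation"]).as_matrix()[:,2]; D=k[:2]/1e3-C0; print("hand knob",D@X,D@Y,k[2])
E
python3 -m inch '[-0.4,0.2,-0.5,0,0,0,20,-0.8,0.4,-1,0,0,0,20,-1.1,0.2,-1.5,0,0,0,20,-1.2,0.1,-2,0,0,0,20,-1.2,0,-2.5,0,0,0,20]'; python3 -m inch '[0,-0.1,-0.4,0,0,0,20,0,-0.1,-0.8,0,0,0,20,-0.1,-0.2,-1.2,0,0,0,20,-0.1,-0.2,-1.6,0,0,0,20,-0.1,-0.3,-2,0,0,0,20]'
```

```text
knob cam -0.008589178380459188 -0.09128185209473694
hand knob -0.008119431117123856 -0.08855459991499748 81.97895871044834
time: 17.4
ee_pos: [0.633, -0.12, 0.0679]
orientation: [-3.139, -0.56, 1.047]
wrist_force: [-4.6, 1.6, -1.5]
opening: 0.388
gripper_force: 30.0
time: 17.9
ee_pos: [0.6329, -0.1202, 0.066]
orientation: [-3.139, -0.56, 1.047]
wrist_force: [-4.8, 2.1, -2.3]
opening: 0.391
gripper_force: 30.0
```

```bash
python3 -m inch '[0,0,-0.4,0,0,0,20,0,-0.1,-0.8,0,0,0,20,-0.1,-0.2,-1.2,0,0,0,20,-0.1,-0.2,-1.5,0,0,0,20,-0.1,-0.2,-1.5,0,0,0,20]'; python3 -m inch '[0,0,-0.4,0,0,0,20,0,-0.1,-0.8,0,0,0,20,-0.1,-0.2,-1.2,0,0,0,20,-0.1,-0.2,-1.2,0,0,0,20,-0.1,-0.2,-1.2,0,0,0,20]'
```

```text
time: 18.4
ee_pos: [0.6327, -0.1205, 0.0644]
orientation: [-3.139, -0.56, 1.047]
wrist_force: [-6.1, 1.3, -3.0]
opening: 0.39
gripper_force: 30.0
time: 18.9
ee_pos: [0.6326, -0.1207, 0.0632]
orientation: [-3.139, -0.56, 1.047]
wrist_force: [-5.5, 1.5, -2.7]
opening: 0.392
gripper_force: 30.0
```

```bash
for i in 1; do python3 -m inch '[0,0,-0.3,0,0,0,20,0,-0.1,-0.6,0,0,0,20,-0.1,-0.2,-1,0,0,0,20,-0.1,-0.2,-1,0,0,0,20,-0.1,-0.2,-1,0,0,0,20]'; done; python3 -m inch '[0,0,-0.3,0,0,0,20,0,-0.1,-0.6,0,0,0,20,-0.1,-0.2,-1,0,0,0,20,-0.1,-0.2,-1,0,0,0,20,-0.1,-0.2,-1,0,0,0,20]'
```

```text
time: 19.4
ee_pos: [0.6324, -0.1209, 0.0621]
orientation: [-3.139, -0.56, 1.047]
wrist_force: [-5.0, 1.8, -2.2]
opening: 0.392
gripper_force: 30.0
time: 19.9
ee_pos: [0.6323, -0.1212, 0.0611]
orientation: [-3.139, -0.56, 1.047]
wrist_force: [-6.0, 1.1, -2.9]
opening: 0.387
gripper_force: 30.0
```

```bash
python3 -m inch '[0,0,-0.3,0,0,0,20,0,-0.1,-0.6,0,0,0,20,-0.1,-0.2,-1,0,0,0,20,-0.1,-0.2,-1,0,0,0,20,-0.1,-0.2,-1,0,0,0,20]'; python3 -m inch '[0,0,-0.3,0,0,0,20,0,-0.1,-0.6,0,0,0,20,-0.1,-0.2,-1,0,0,0,20,-0.1,-0.2,-1,0,0,0,20,-0.1,-0.2,-1,0,0,0,20]'
```

```text
time: 20.4
ee_pos: [0.6322, -0.1213, 0.0601]
orientation: [-3.139, -0.56, 1.047]
wrist_force: [-5.9, 1.7, -1.9]
opening: 0.385
gripper_force: 30.0
time: 20.9
ee_pos: [0.6321, -0.1216, 0.0591]
orientation: [-3.139, -0.56, 1.047]
wrist_force: [-5.3, 2.3, -2.9]
opening: 0.391
gripper_force: 30.0
```

```bash
python3 -m inch '[0,0,-0.3,0,0,0,20,0,-0.1,-0.6,0,0,0,20,-0.1,-0.2,-1,0,0,0,20,-0.1,-0.2,-1,0,0,0,20,-0.1,-0.2,-1,0,0,0,20]'; python3 -m inch '[0,0,-0.3,0,0,0,20,0,-0.1,-0.6,0,0,0,20,-0.1,-0.2,-1,0,0,0,20,-0.1,-0.2,-1,0,0,0,20,-0.1,-0.2,-1,0,0,0,20]'
```

```text
time: 21.4
ee_pos: [0.6319, -0.1218, 0.058]
orientation: [-3.139, -0.56, 1.047]
wrist_force: [-5.0, 1.9, -2.6]
opening: 0.391
gripper_force: 30.0
time: 21.9
ee_pos: [0.6318, -0.122, 0.057]
orientation: [-3.139, -0.56, 1.047]
wrist_force: [-5.8, 1.4, -2.9]
opening: 0.391
gripper_force: 30.0
```

```bash
python3 -m inch '[0,0,-0.3,0,0,0,20,0,-0.1,-0.6,0,0,0,20,-0.1,-0.2,-1,0,0,0,20,-0.1,-0.2,-1,0,0,0,20,-0.1,-0.2,-1,0,0,0,20]'; python3 -m inch '[0,0,-0.3,0,0,0,20,0,-0.1,-0.6,0,0,0,20,-0.1,-0.2,-1,0,0,0,20,-0.1,-0.2,-1,0,0,0,20,-0.1,-0.2,-1,0,0,0,20]'
```

```text
time: 22.4
ee_pos: [0.6317, -0.1222, 0.056]
orientation: [-3.139, -0.56, 1.047]
wrist_force: [-5.4, 0.3, -3.1]
opening: 0.389
gripper_force: 30.0
time: 22.9
ee_pos: [0.6316, -0.1224, 0.0549]
orientation: [-3.139, -0.56, 1.047]
wrist_force: [-6.1, 1.9, -2.7]
opening: 0.389
gripper_force: 30.0
```

```bash
python3 -m inch '[0,0,-0.3,0,0,0,20,0,-0.1,-0.6,0,0,0,20,-0.1,-0.2,-1,0,0,0,20,-0.1,-0.2,-1,0,0,0,20,-0.1,-0.2,-1,0,0,0,20]'; python3 -m inch '[0,0,-0.3,0,0,0,20,0,-0.1,-0.6,0,0,0,20,-0.1,-0.2,-1,0,0,0,20,-0.1,-0.2,-1,0,0,0,20,-0.1,-0.2,-1,0,0,0,20]'
```

```text
time: 23.4
ee_pos: [0.6315, -0.1226, 0.0539]
orientation: [-3.139, -0.56, 1.046]
wrist_force: [-5.7, 0.6, -3.2]
opening: 0.386
gripper_force: 30.0
time: 23.9
ee_pos: [0.6313, -0.1228, 0.0529]
orientation: [-3.139, -0.56, 1.047]
wrist_force: [-6.2, 2.1, -2.9]
opening: 0.388
gripper_force: 30.0
```

```bash
python3 -m inch '[0,0,-0.3,0,0,0,20,0,-0.1,-0.6,0,0,0,20,-0.1,-0.2,-1,0,0,0,20,-0.1,-0.2,-1,0,0,0,20,-0.1,-0.2,-1,0,0,0,20]'; python3 -m inch '[0,0,-0.3,0,0,0,20,0,-0.1,-0.6,0,0,0,20,-0.1,-0.2,-1,0,0,0,20,-0.1,-0.2,-1,0,0,0,20,-0.1,-0.2,-1,0,0,0,20]'; python3 - <<'E'
from h import *; from kin import *
im,d=r.snapshot("top")
for q in("lid_handle","rod_grip","rod_foot"):
    for o in r.pinpoint("top",q)[:1]: print(q,o["conf"],(np.array(o["location"])*[480,640])[::-1])
for t in(.9,1.0,1.1,1.2):
    g=np.array([110+268*-np.cos(t)+16*np.sin(t),65+268*np.sin(t)+16*np.cos(t)]); w=C0+X*g[0]/1e3; print(t,np.round(proj("top",[*w,g[1]/1e3])[:2],1))
E
```

```text
time: 24.4
ee_pos: [0.6313, -0.1229, 0.0521]
orientation: [-3.139, -0.56, 1.047]
wrist_force: [-6.9, 2.1, -2.0]
opening: 0.39
gripper_force: 30.0
time: 24.9
ee_pos: [0.6313, -0.1229, 0.052]
orientation: [-3.139, -0.561, 1.047]
wrist_force: [-8.4, 1.6, 3.6]
opening: 0.391
gripper_force: 30.0
lid_handle 0.82 [347.584 233.712]
0.9 [351.4 239.2]
1.0 [343.2 232.9]
1.1 [334.2 226.5]
1.2 [324.7 219.9]
```

```bash
python3 -m inch '[0,0,0.5,0,0,0,20,0,0,1,0,0,0,20,-0.5,-0.9,1,0,0,0,20,-1,-1.7,1,0,0,0,20,-1.3,-2.2,1,0,0,0,20]'; python3 -m inch '[0.5,0.9,0,0,0,0,20,1,1.7,0,0,0,0,20,1.8,3.1,0,0,0,0,20,2.3,3.9,0,0,0,0,20,2.8,4.8,0,0,0,0,20]'
```

```text
time: 25.6
ee_pos: [0.6309, -0.1235, 0.0522]
orientation: [-3.138, -0.563, 1.046]
wrist_force: [5.2, 11.1, -6.3]
opening: 0.388
gripper_force: 30.0
time: 26.1
ee_pos: [0.6323, -0.1213, 0.0521]
orientation: [-3.139, -0.559, 1.047]
wrist_force: [-10.3, -1.4, 0.0]
opening: 0.389
gripper_force: 30.0
```

The foot is captured: it is blocked both ways within about 1 mm. I'll recentre, seat it, release and retreat.

```bash
python3 -m inch '[-0.8,-1.4,-0.4,0,0,0,20,-1.5,-2.6,-1,0,0,0,20,-1.5,-2.6,-1.3,0,0,0,20,-1.5,-2.6,-1.3,0,0,0,20,-1.5,-2.6,-1.3,0,0,0,20]'; python3 -m inch '[0,0,0,0,0,0,34,0,0,0,0,0,0,36,0,0,0,0,0,0,38,0,0,0,0,0,0,42,0,0,0,0,0,0,48]'; python3 -m inch '[0,0,0,0,0,0,52,0,0,0,0,0,0,54,0,0,0,0,0,0,54,0,0,0,0,0,0,54,0,0,0,0,0,0,54]'
```

```text
time: 26.6
ee_pos: [0.6316, -0.1226, 0.0519]
orientation: [-3.139, -0.562, 1.047]
wrist_force: [-7.1, 3.5, 3.2]
opening: 0.391
gripper_force: 30.0
time: 27.1
ee_pos: [0.6331, -0.1243, 0.0519]
orientation: [3.139, -0.56, 1.047]
wrist_force: [0.1, 0.5, 0.6]
opening: 0.498
gripper_force: 0.0
time: 27.6
ee_pos: [0.6322, -0.1237, 0.0515]
orientation: [-3.141, -0.56, 1.047]
wrist_force: [0.3, -0.2, 0.5]
opening: 0.587
gripper_force: 0.0
```

```bash
python3 -m inch '[-4,-7,14,0,0,0,54,-9,-15.5,31,0,0,0,54,-15,-26,52,0,0,0,54,-22,-38,76,0,0,0,54,-30,-52,104,0,0,0,54]'; python3 -m inch '[-10,-17,30,0,0,0,54,-25,-40,60,0,0,0,54,-50,-70,90,0,0,0,54,-80,-100,110,0,0,0,54,-120,-130,120,0,0,0,54]'; python3 - <<'E'
from h import *
for i in range(2):
    im,d=r.snapshot("top")
    for q in("lid_handle","rod_grip","rod_foot","keeper_rear"):
        for o in r.pinpoint("top",q)[:1]: print(q,o["conf"],(np.array(o["location"])*[480,640])[::-1])
save("end",im)
o0=cv2.imread("pics/top0.png"); print(r.read_state()["wrist_force"])
E
```

```text
time: 28.1
ee_pos: [0.6014, -0.1762, 0.157]
orientation: [-3.141, -0.56, 1.047]
wrist_force: [1.1, -0.1, 0.2]
opening: 0.587
gripper_force: 0.0
time: 28.6
ee_pos: [0.4821, -0.3066, 0.2786]
orientation: [3.136, -0.558, 1.05]
wrist_force: [0.3, 0.2, -0.1]
opening: 0.591
gripper_force: 0.0
lid_handle 0.64 [349.312 234.192]
rod_grip 0.36 [349.888 226.416]
rod_foot 0.75 [295.104 223.776]
keeper_rear 0.79 [345.472 224.304]
lid_handle 0.81 [347.904 235.392]
rod_grip 0.6 [472.896 249.12 ]
rod_foot 0.44 [354.88  226.416]
keeper_rear 0.6 [347.584 222.288]
[0.12922906 0.04302365 0.18647022]
```

The lid is standing by itself at about 1.0 rad, unchanged since I let go. The foot reads at the hole's pixel (355,226), and the hand is clear.

```bash
python3 -m inch '[0,0,0,0,0,0,54,0,0,0,0,0,0,54,0,0,0,0,0,0,54,0,0,0,0,0,0,54,0,0,0,0,0,0,54]'; python3 -c "
from plant import r
print(r.job_done())"
```

```text
time: 29.6
ee_pos: [0.4829, -0.305, 0.2753]
orientation: [-3.141, -0.56, 1.047]
wrist_force: [-0.1, 0.7, 0.1]
opening: 0.59
gripper_force: 0.0
the job is handed in; nothing more can be done
None
```

The job is handed in at about 30 s: the lid stands by itself at about 1.0 rad with the rod's foot seated in the keeper plate's hole, and the hand is clear of everything; the hand-in returned no verdict, and I did not measure the bystanders again at the end.

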